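# Seat the blue tip box in its corner stop

### The job

Push the blue pipette tip box along the bench into the corner of the aluminium corner stop, so that it sits square with its long side flush against the long bar and its end flush against the short bar. Only push it, sliding it flat on the bench: do not lift, carry or tip it. Leave the yellow tip box, the amber bottle and the glass beaker where they stand, and finish with the hand clear.

Things in the scene. Friction and masses are not known exactly. Their poses are not given: they have to be found in the camera images.
- tip_box: Blue tip box, closed, lid fixed; loose, 0.13 to 0.25 kg. Origin: centre of its underside, z up. Flat walls at x = -41 and +41 mm and y = -59 and +59 mm, 82 mm tall; best pushed low. A latch tab (24 mm wide) juts 4 mm from the -x wall at 52 to 57 mm height. At the start the tab side looks to the stop's long bar within 0.35 rad, the plain +x side to the robot.
- corner_stop: L of two aluminium bars 12 mm thick, 22 mm tall, fixed to the bench. Origin: inner corner at bench level. Long bar: inner face x = 0, from the corner to y = -180 mm. Short bar: inner face y = 0, to x = -100 mm. Its x points roughly away from the robot; +x pushes the box to the long bar, +y to the short one. The box starts inside the angle, off both bars.
- seat (a point): Point at bench level, fixed to the corner stop at x = -41, y = -59 mm of its frame (same axes): where the blue box's origin lies when it is flush with both bars.
- yellow_box: Yellow pipette tip box of the same size, a bystander to the right; loose. Origin at the centre of its underside.
- amber_bottle: Amber bottle with a black cap, 52 mm diameter, 104 mm tall, a bystander to the left; loose. Origin at the centre of its underside.
- beaker: Glass beaker, 61 mm diameter, 72 mm tall, a bystander to the left; loose. Origin at the centre of its underside.
There are look-alikes about, which are no part of the job. What is shaped like the tip_box but brown is not meant.

How it is judged (in metres and radians):
At the end, for the whole second after the job is handed in: The blue tip box stands flat and at rest in the corner: its centre within 4 mm of the seat point along each bar's direction, square to the stop within 0.035 rad; yellow box, bottle and beaker are within 10 mm of where they stood (x of tip_box in the frame of seat between -0.004 and 0.004 m and y of tip_box in the frame of seat between -0.004 and 0.004 m and angle between the x axis of tip_box and the x axis of corner_stop, either way round below 0.035 rad and height (world z) of tip_box below 0.004 m and angle between tip_box's own z axis and vertical below 0.03 rad and linear speed of tip_box below 0.01 m/s and distance of each of yellow_box, amber_bottle, beaker from where it was at the start of the episode below 0.01 m); the robot touches nothing.
It fails at once if the blue tip box is lifted off the bench (height (world z) of tip_box above 0.012 m).
It fails at once if the blue tip box is tipped (angle between tip_box's own z axis and vertical above 0.2 rad).
It fails at once if the yellow tip box is disturbed (distance of yellow_box from where it was at the start of the episode above 0.01 m).
It fails at once if the amber bottle is disturbed (distance of amber_bottle from where it was at the start of the episode above 0.01 m).
It fails at once if the beaker is disturbed (distance of beaker from where it was at the start of the episode above 0.01 m).
It also fails if it takes over 67 s, if anything falls off the work surface, if the arm or the gripper's body presses on something with over 40 N, if the wrist force passes 120 N, or if a joint passes its speed limit or range.

### The arm

A 6-joint arm with a two-finger parallel gripper is mounted at the origin on a cart in front of the work surface, level with it; the furniture and walls round the work are solid. World frame = base frame: x ahead of the robot, y to its left, z up, the work surface at z = 0. Lengths are in mm, angles in rad, forces in N, time in s.
With the tool pointing down it reaches from about 350 to 850 mm from the base axis. Payload 8.1 kg.
Tool frame: the origin (TCP) lies between the finger pads; the fingertips stand 25 mm ahead of it and the grasp point (between the pads) lies 6 mm ahead of it; z points along the fingers, y is the line along which they close (so a half turn about z gives the same grasp; the last joint's range is limited). The gripper opens to 93 mm and grips with 3 to 60 N. Pads are 15 mm wide; open, the fingers measure 128 mm over their backs; the gripper's body (75 mm by 188 mm) begins 65 mm behind the grasp point.
Start: joints at [-1.286, 0.13, 1.488, -0, 1.523, -0.085], TCP at [216.877, -559.437, 243.635] pointing down, gripper open.
Joint ranges: [-2.96, 2.96], [-0.89, 2.26], [0.02, 2.5], [-1.34, 4.48], [0, 2.73], [-2.66, 2.66]. Speed limits (rad/s): [2.39, 2.39, 2.79, 3.14, 3.14, 3.14].

### API

Orientations are given as a rotation vector (axis times angle).
In Python, from station import ctrl, grab_frame, camera_params, job, search_frame, tip_of gives the robot as it stands.
- The arm moves only by the tool play_rows, never from a script. Its arguments are lists of equal length, an entry for each row: "linear": the shift along the tool's x, y, z as a fraction of full scale, a list of three; "dr": the turn, a rotation vector about the tool's x, y, z as a fraction of full scale, a list of three; "fingers": the opening, from 0 (shut) to 1 (fully open). A call has 1 to 5 rows; each row is the pose to reach, as a shift and turn from the pose commanded when the call began, along the tool's axes at that moment; what a row does not reach only later rows make up. Full scale, the value 1, is 0.12 m for a shift and 60 degrees for a turn. A row lasts 1/12 s, in which the tool goes at most 41.7 mm and 7.16 degrees, less where a joint would pass 70% of its speed; a pose out of reach is approached as far as the arm can. A call with a number of a shift or a turn outside -1 to 1 is refused whole. A call with a gripper value outside its range is refused whole. The fingers move at their own pace and stop on an object; the grip force is fixed at half the most. Time passes only in rows, so rows that repeat a pose let the fingers close. It gives the time, the measured TCP pose, the force, the opening and the grip force at its end, in the units of the state.
- ctrl.state(): the state, without advancing time (a new reading comes with each control period).
- grab_frame(name): name is "scene" or "top" or "wrist"; returns the picture (420x560x3 uint8, red, green, blue); there is no depth.
- camera_params(name): a dict with "fovy" (degrees; the focal length in pixels is half the picture's height over the tangent of half this angle, whatever the lens; pixels are square), "cx", "cy" (the principal point, pixels), "T" (4x4, takes a point from camera to world coordinates). Camera axes: x right, y up, looking along -z (the intrinsics and any distortion apply to the point x, -y, -z); pixel columns grow to the right and rows downward; lengths in mm; the calibration is good to about 2 mm. The wrist camera is an equidistant fisheye: a pixel r from the principal point sees the ray r / f radians off the axis. A picture is of the moment at which its call begins: read the wrist's pose just before it. camera_params takes no time and is no camera call; for the wrist camera it gives the pose at the moment of the call.
- job.finish_job(): hands the job in; it is judged then, once.
Trained networks look in the newest picture that a camera, given by its name, has taken for a name from the list of things; names that differ only in an ending like _2 or _b are one class to them, and where a whole thing is asked for, a point or a joint stands for the part that bears it (a point fixed in the world has none). Each returns a list of dicts, best first, with "p" (0 to 1); they miss things now and then, are a little off and sometimes report something else, mostly with a low value. They report only what shows in the picture. A call takes as long as a camera call. They do not tell look-alikes from the thing itself.
- search_frame(thing, camera): "bbox" ([left, top, width, height] in pixels, round what is visible of it).
- tip_of(thing, camera): "uv" ([column, row] in pixels: a listed point, or the origin of a listed thing).
The state is a dict: "t": time; "qpos": joint angles; "qvel": joint speeds; "joint_torque": joint torques, N m; "position": TCP position; "tool_rot": TCP orientation; "force": force on the tool from outside, world axes, zero at the start; "torque": the same for the moment, N m; "grip_width": finger opening in mm; "grip_force": force on a finger pad.
Only numpy, scipy, OpenCV 4.12 (cv2) and the standard library are available. Lean on these libraries where they do the work, as an engineer would, in place of code of your own. Each camera call takes 0.05 s, during which the arm holds its last target. There are 200 camera calls.

## Working session

There is one attempt and no reset: what is moved stays moved. The work goes in short steps, Python scripts to look and compute and a tool call to move; the robot and the scene stay as the last step left them, time stands still between calls to the robot, and variables do not carry over. Pictures are saved under pics/ and viewed, at most 10 in all, crops included, and the job is handed in when it is done.

Besides the shell and the picture viewer there is one more tool, called after "Call:" by a JSON object that holds its "name" and its "arguments". play_rows: Moves the arm, as the interface text tells. Its arguments: {"type":"object","properties":{"linear":{"type":"array"},"dr":{"type":"array"},"fingers":{"type":"array"}},"required":["linear","dr","fingers"]}

```bash
mkdir -p pics; cat > h.py <<'E'
import numpy as np, cv2
from station import *
def ray(name,u,v):
    p=camera_params(name);T=np.array(p['T']);f=210/np.tan(np.radians(p['fovy'])/2)
    x=(u-p['cx'])/f;y=(v-p['cy'])/f
    if name=='wrist':
        r=np.hypot(x,y);s=np.sin(r)/max(r,1e-9);d=np.array([x*s,-y*s,-np.cos(r)])
    else: d=np.array([x,-y,-1.])
    return T[:3,3],T[:3,:3]@d
def w(name,u,v,z=0):
    o,d=ray(name,u,v);return (o+d*(z-o[2])/d[2])[:2].round(1)
def save(name,fn): 
    im=grab_frame(name);cv2.imwrite('pics/'+fn,im[:,:,::-1]);return im
E
python3 - <<'E'
from h import *
for c in ('scene','top'):
    save(c,c+'1.png')
    for t in ('tip_box','corner_stop','seat','yellow_box','amber_bottle','beaker'):
        for d in tip_of(t,c)[:2]: print(c,t,np.round(d['uv']),round(d['p'],2),w(c,*d['uv']))
E
cd pics; python3 -c "
import cv2
cv2.imwrite('top1.png',cv2.resize(cv2.imread('top1.png'),(800,600)))"
```

```text
scene tip_box [230. 304.] 0.75 [434.6 581. ]
scene tip_box [280. 213.] 0.58 [531.7 180.3]
scene corner_stop [225. 227.] 0.7 [636. 335.]
scene seat [248. 222.] 0.6 [592.8 276.5]
scene yellow_box [328. 171.] 0.7 [ 521.2 -138.2]
scene amber_bottle [249. 269.] 0.72 [467.5 450.7]
scene beaker [201. 262.] 0.84 [596.4 498.4]
top tip_box [156. 210.] 0.87 [423.4 592.8]
top tip_box [296. 222.] 0.75 [537.9 180.2]
top corner_stop [260. 180.] 0.77 [624.  332.7]
top seat [277. 195.] 0.67 [599.1 265.5]
top yellow_box [394. 261.] 0.87 [ 526.6 -131.8]
top amber_bottle [210. 214.] 0.71 [471.5 434.9]
```

View pics/top1.png

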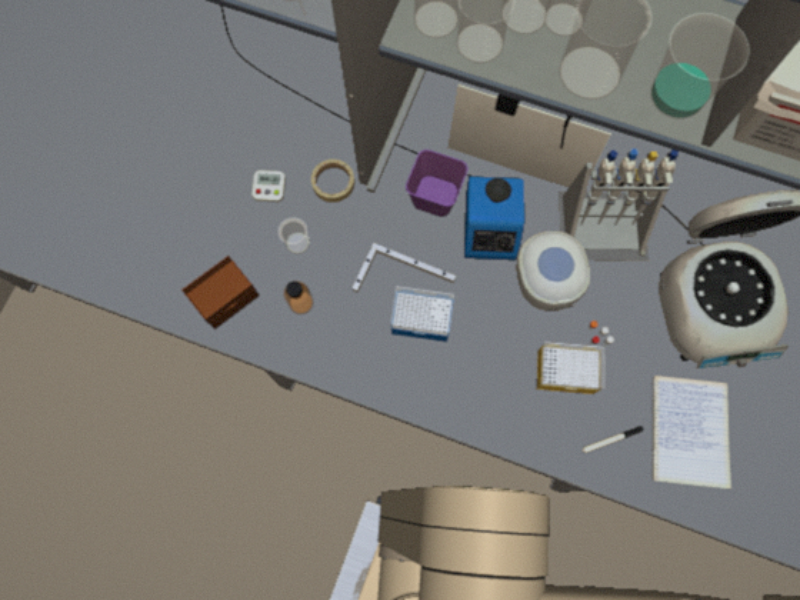

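View pics/scene1.png

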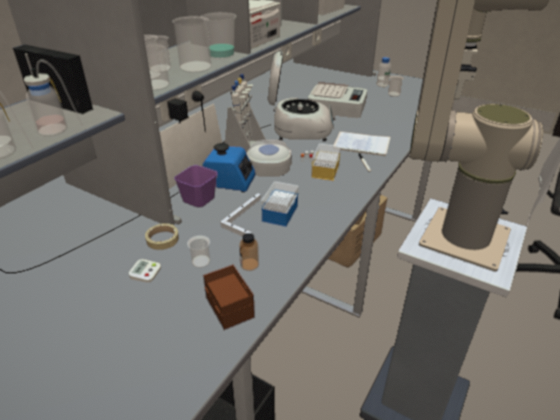

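The top view shows the stop's corner at about (375,247), its long bar end at (453,277), the short bar end at (357,289) and the blue box at (423,312). The brown look-alike is at (220,292).

```bash
python3 - <<'E'
from h import *
from scipy.spatial.transform import Rotation as R
s=ctrl.state();M=R.from_rotvec(s['tool_rot']).as_matrix();print(s['position'],M.round(3),s['t'])
for p in ((375,247),(453,277),(357,289)): print(w('top',p[0]*.7,p[1]*.7,22))
for p in ((398,287),(454,292),(450,337),(392,330)): print(w('top',p[0]*.7,p[1]*.7,82))
T=np.array(camera_params('wrist')['T']);print(M.T@(T[:3,3]-s['position']),(M.T@T[:3,:3]).round(2),camera_params('wrist')['fovy'])
print((M.T@(np.array([400,170,270])-s['position'])/120).round(2))
E
```

```text
[ 216.88107865 -559.4337652   243.64748756] [[ 0.932  0.361  0.   ]
 [ 0.361 -0.932  0.   ]
 [ 0.    -0.    -1.   ]] 0.7
[642.8 329.9]
[637.2 150.2]
[541.2 331.1]
[557.6 244. ]
[587.1 134.5]
[496.3 111. ]
[469.6 223.5]
[  67.89142177    0.20017751 -141.06123731] [[-0.    0.97  0.24]
 [ 1.    0.    0.  ]
 [ 0.    0.24 -0.97]] 65.70646984690485
[ 3.62 -5.12 -0.22]
```

Call:
{"name": "play_rows", "arguments": {"linear": [[0.84,-1,0],[0.84,-1,0],[0.84,-1,0],[0.84,-1,0]], "dr": [[0,0,0],[0,0,0],[0,0,0],[0,0,0]], "fingers": [1,1,1,1]}}

```text
t: 1.03
position: [268.0, -408.7, 243.3]
tool_rot: [-3.087, -0.577, -0.0]
force: [0.1, -0.4, 0.6]
grip_width: 92.8
grip_force: 0.0
```

Call:
{"name": "play_rows", "arguments": {"linear": [[0.84,-1,0],[0.84,-1,0],[0.84,-1,0],[0.84,-1,0]], "dr": [[0,0,0],[0,0,0],[0,0,0],[0,0,0]], "fingers": [1,1,1,1]}}

```text
t: 1.37
position: [318.5, -260.3, 243.8]
tool_rot: [3.088, 0.578, 0.001]
force: [0.9, 0.4, 0.7]
grip_width: 93.4
grip_force: 0.0
```

Call:
{"name": "play_rows", "arguments": {"linear": [[0.84,-1,0],[0.84,-1,0],[0.84,-1,0],[0.84,-1,0]], "dr": [[0,0,0],[0,0,0],[0,0,0],[0,0,0]], "fingers": [1,1,1,1]}}

```text
t: 1.7
position: [369.1, -111.9, 244.0]
tool_rot: [3.088, 0.578, 0.002]
force: [0.3, -0.8, 0.3]
grip_width: 93.0
grip_force: 0.0
```

Call:
{"name": "play_rows", "arguments": {"linear": [[0.84,-1,0],[0.84,-1,0],[0.84,-1,0],[0.84,-1,0]], "dr": [[0,0,0],[0,0,0],[0,0,0],[0,0,0]], "fingers": [1,1,1,1]}}

```text
t: 2.03
position: [419.7, 36.8, 244.0]
tool_rot: [-3.087, -0.579, -0.002]
force: [0.4, -0.5, 0.0]
grip_width: 93.0
grip_force: 0.0
```

Call:
{"name": "play_rows", "arguments": {"linear": [[0.84,-1,-0.2],[0.84,-1,-0.2],[0.84,-1,-0.2],[0.84,-1,-0.2],[0.84,-1,-0.2]], "dr": [[0,0,0.36],[0,0,0.36],[0,0,0.36],[0,0,0.36],[0,0,0.36]], "fingers": [1,1,1,1,1]}}

```text
t: 2.45
position: [470.9, 187.1, 268.5]
tool_rot: [-3.139, 0.012, -0.002]
force: [0.9, 0.4, 0.7]
grip_width: 92.7
grip_force: 0.0
```

```bash
python3 - <<'E'
from h import *
s=ctrl.state();print(s['position'],s['tool_rot'],s['t'],s['force'])
im=save('wrist','w1.png')
cv2.imwrite('pics/w1b.png',cv2.resize(im[:,:,::-1],(800,600),interpolation=cv2.INTER_CUBIC))
E
```

```text
[470.92220986 187.13763173 268.53036177] [-3.13908491e+00  1.18335020e-02 -2.45266527e-03] 2.45 [0.85643401 0.41001373 0.67776535]
```

View pics/w1b.png

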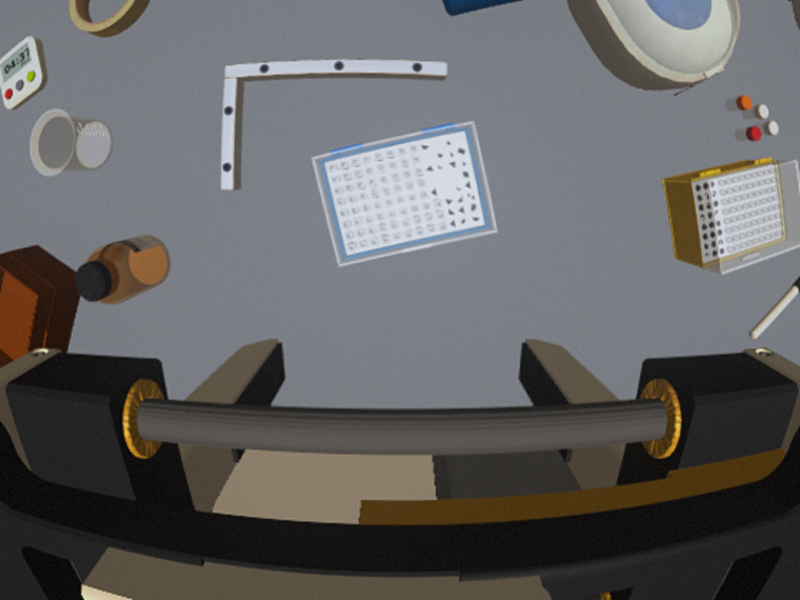

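The wrist view shows the stop's inner corner at about (238,77), with the long bar running to (446,75) and the short bar to (236,188). The blue box lid corners are (313,157), (473,123), (496,232) and (340,265), and all bystanders are clear.

```bash
python3 - <<'E'
from h import *
k=.7
for n,z,ps in (('box',82,((313,157),(473,123),(496,232),(340,265))),('stop top',22,((225,66),(446,62),(446,75),(238,77),(236,188),(221,189)))):
    q=np.array([w('wrist',a*k,b*k,z) for a,b in ps]);print(n,q.tolist())
    if n=='box':
        print('c',q.mean(0),'yaw long',[np.arctan2(*(a-b)) for a,b in((q[0],q[1]),(q[3],q[2]))])
for t in ('amber_bottle','beaker','yellow_box','tip_box','seat','corner_stop'):
    for d in tip_of(t,'wrist')[:2]: print(t,d['p'],w('wrist',*d['uv']))
im=cv2.imread('pics/w1.png')
c=cv2.resize(im[30:150,140:340],(800,480),interpolation=cv2.INTER_CUBIC);cv2.imwrite('pics/c1.png',c)
E
```

```text
box [[558.6, 248.2], [582.1, 135.9], [504.6, 118.5], [480.8, 230.5]]
c [531.525 183.275] yaw long [np.float64(-0.20628421463921376), np.float64(-0.2093853929534956)]
stop top [[649.3, 338.9], [642.6, 148.8], [631.1, 148.9], [637.5, 326.3], [539.3, 328.8], [539.3, 343.0]]
amber_bottle 0.63 [477.7 434.3]
beaker 0.73 [634.9 321.3]
beaker 0.64 [593.  495.8]
yellow_box 0.96 [ 522.8 -137.4]
tip_box 0.95 [428.5 572.4]
tip_box 0.58 [528.5 174.2]
corner_stop 0.63 [635.7 320.5]
```

View pics/c1.png

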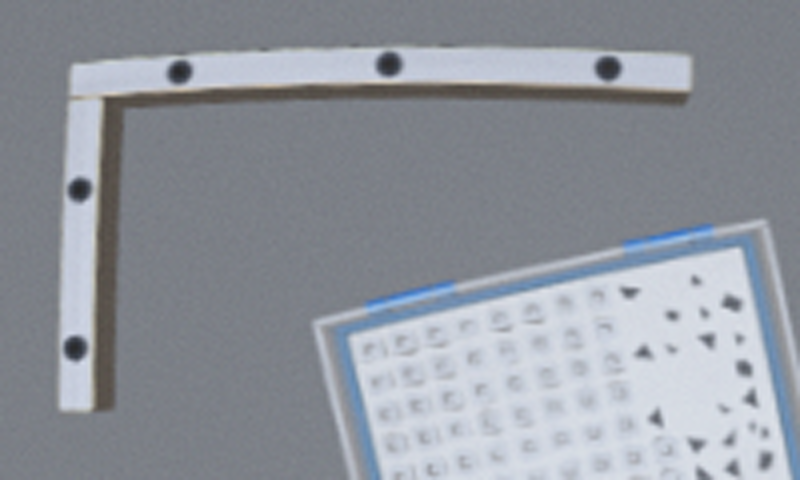

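Call:
{"name": "play_rows", "arguments": {"linear": [[-0.23,0,0.33],[-0.23,0,0.66],[-0.23,0,1],[-0.23,0,1]], "dr": [[0,0,0.02],[0,0,0.02],[0,0,0.02],[0,0,0.02]], "fingers": [0.75,0.75,0.75,0.75]}}

```text
t: 3.13
position: [437.0, 179.8, 139.8]
tool_rot: [3.138, -0.046, -0.018]
force: [-1.3, -0.6, -0.9]
grip_width: 72.2
grip_force: 0.0
```

Call:
{"name": "play_rows", "arguments": {"linear": [[0,0,0.33],[0,0,0.66],[0,0,0.85],[0,0,0.94],[0,0,0.94]], "dr": [[0,0,0],[0,0,0],[0,0,0],[0,0,0],[0,0,0]], "fingers": [0.75,0.75,0.75,0.75,0.75]}}

```text
t: 3.55
position: [441.3, 181.4, 33.8]
tool_rot: [3.14, -0.046, -0.005]
force: [-0.5, -0.0, 0.2]
grip_width: 69.5
grip_force: 0.0
```

Call:
{"name": "play_rows", "arguments": {"linear": [[0.05,0,0],[0.1,0,0],[0.15,0,0],[0.2,0,0],[0.25,0,0]], "dr": [[0,0,0],[0,0,0],[0,0,0],[0,0,0],[0,0,0]], "fingers": [0.75,0.75,0.75,0.75,0.75]}}

```text
t: 3.97
position: [474.1, 181.8, 36.2]
tool_rot: [-3.141, 0.044, -0.003]
force: [-0.4, 0.0, -0.0]
grip_width: 69.7
grip_force: 0.5
```

Call:
{"name": "play_rows", "arguments": {"linear": [[0.05,0,0],[0.1,0,0],[0.15,0,0],[0.2,0,0],[0.25,0,0]], "dr": [[0,0,0],[0,0,0],[0,0,0],[0,0,0],[0,0,0]], "fingers": [0.75,0.75,0.75,0.75,0.75]}}

```text
t: 4.38
position: [502.8, 180.6, 34.7]
tool_rot: [3.141, -0.044, -0.001]
force: [-0.7, 0.4, 0.6]
grip_width: 69.9
grip_force: 0.4
```

Call:
{"name": "play_rows", "arguments": {"linear": [[0.04,0,0],[0.08,0,0],[0.12,0,0],[0.16,0,0],[0.2,0,0]], "dr": [[0,0,0],[0,0,0],[0,0,0],[0,0,0],[0,0,0]], "fingers": [0.75,0.75,0.75,0.75,0.75]}}

```text
t: 4.8
position: [526.7, 180.0, 34.7]
tool_rot: [3.141, -0.044, -0.0]
force: [-0.1, 0.3, -0.9]
grip_width: 69.8
grip_force: 0.3
```

Call:
{"name": "play_rows", "arguments": {"linear": [[0.02,0,0],[0.04,0,0],[0.06,0,0],[0.08,0,0],[0.08,0,0]], "dr": [[0,0,0],[0,0,0],[0,0,0],[0,0,0],[0,0,0]], "fingers": [0.75,0.75,0.75,0.75,0.75]}}

```text
t: 5.22
position: [536.4, 179.7, 34.9]
tool_rot: [-3.141, 0.044, -0.001]
force: [0.9, -0.4, -0.3]
grip_width: 69.5
grip_force: 0.0
```

```bash
python3 - <<'E'
from h import *
s=ctrl.state();print(s['position'],s['tool_rot'],s['t'],s['force'])
im=save('wrist','w2.png')
cv2.imwrite('pics/w2b.png',cv2.resize(im[:,:,::-1],(800,600),interpolation=cv2.INTER_CUBIC))
E
```

```text
[536.39148502 179.70636785  34.9432403 ] [-3.14120008e+00  4.42774772e-02 -8.33632795e-04] 5.2167 [ 0.91069325 -0.40263417 -0.27974185]
```

View pics/w2b.png

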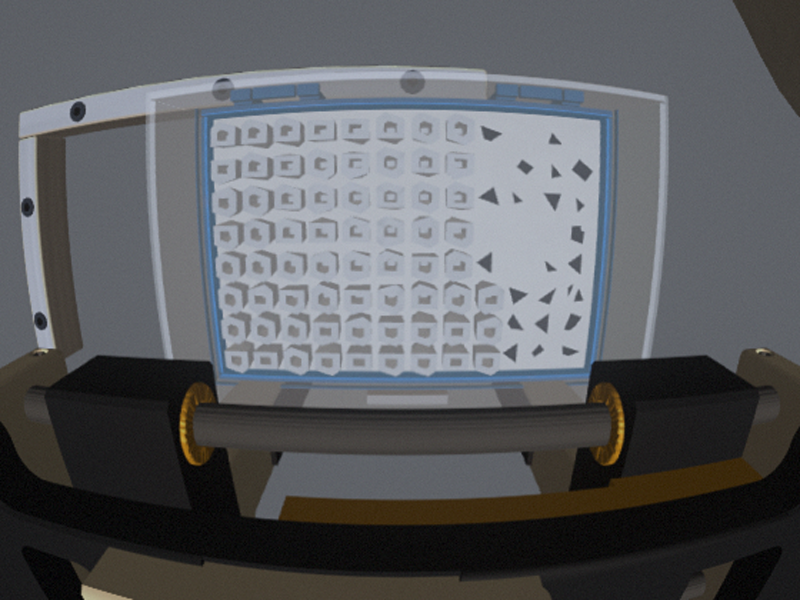

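The box is now square to the fingers. Its far lid edge runs (147,97) to (668,97), close over the long bar, and its left end is still well short of the short bar.

```bash
python3 - <<'E'
from h import *
C=np.array([637.5,326.5]);X=np.array([.9995,-.031]);Y=np.array([.031,.9995])
for a,b,z in ((148,95,82),(667,97,82),(37,137,22)): 
    p=w('wrist',a*.7,b*.7,z);print(p,(p-C)@X,(p-C)@Y)
E
```

```text
[628.4 233.4] -6.209350000000023 -93.33555
[625.1 117.7] -5.920999999999977 -209.08
[638.  327.2] 0.47805000000000036 0.7151499999999886
```

Call:
{"name": "play_rows", "arguments": {"linear": [[0.01,0,0],[0.02,0,0],[0.03,0,0],[0.03,0,0]], "dr": [[0,0,0],[0,0,0],[0,0,0],[0,0,0]], "fingers": [0.75,0.75,0.75,0.75]}}

```text
t: 5.6
position: [539.7, 179.6, 34.8]
tool_rot: [-3.141, 0.044, -0.0]
force: [1.0, -0.2, -0.0]
grip_width: 69.9
grip_force: 0.0
```

Call:
{"name": "play_rows", "arguments": {"linear": [[0.01,0,0],[0.02,0,0],[0.02,0,0]], "dr": [[0,0,0],[0,0,0],[0,0,0]], "fingers": [0.75,0.75,0.75]}}

```text
t: 5.85
position: [540.5, 179.6, 34.7]
tool_rot: [3.141, -0.044, -0.005]
force: [-9.5, 0.3, 7.5]
grip_width: 69.7
grip_force: 4.7
```

```bash
python3 - <<'E'
from h import *
for z in (0,60,100):
  for n,a,b in (('blue near-left',468,222),('blue near-left bottom',468,255),('blue nr-right bottom',517,258),('bowl left',518,270),('bowl near',555,306)): print(z,n,w('top',a*.7,b*.7,z))
E
```

```text
0 blue near-left [777.4 163. ]
0 blue near-left bottom [703.9 137.6]
0 blue nr-right bottom [734.6  35.5]
0 bowl left [709.  25.]
0 bowl near [659.2 -73.8]
60 blue near-left [751.  159.2]
60 blue near-left bottom [680.7 135. ]
60 blue nr-right bottom [710.1  37.2]
60 bowl left [685.6  27.2]
60 bowl near [637.9 -67.3]
100 blue near-left [733.4 156.7]
100 blue near-left bottom [665.2 133.2]
100 blue nr-right bottom [693.7  38.4]
100 bowl left [669.9  28.7]
100 bowl near [623.7 -63. ]
```

Call:
{"name": "play_rows", "arguments": {"linear": [[-0.2,0,0],[-0.4,0,0],[-0.4,0,-0.33],[-0.4,0,-0.66],[-0.4,0,-0.7]], "dr": [[0,0,0],[0,0,0],[0,0,0],[0,0,0],[0,0,0]], "fingers": [0.75,0.75,0,0,0]}}

```text
t: 6.27
position: [497.3, 181.9, 125.8]
tool_rot: [-3.139, 0.044, -0.015]
force: [1.6, -0.7, 1.3]
grip_width: 54.4
grip_force: 0.0
```

Call:
{"name": "play_rows", "arguments": {"linear": [[0,0.3,0],[0,0.6,0],[0.15,0.84,0],[0.45,0.84,0],[0.75,0.84,0]], "dr": [[0,0,0],[0,0,0],[0,0,0],[0,0,0],[0,0,0]], "fingers": [0,0,0,0,0]}}

```text
t: 6.68
position: [582.1, 75.6, 119.2]
tool_rot: [3.141, -0.048, 0.002]
force: [0.7, -1.0, -0.1]
grip_width: 20.8
grip_force: 0.0
```

Call:
{"name": "play_rows", "arguments": {"linear": [[0,0,0.3],[0,0,0.5],[0,0,0.7],[0,0,0.7]], "dr": [[0,0,0],[0,0,0],[0,0,0],[0,0,0]], "fingers": [0,0,0,0]}}

```text
t: 7.02
position: [577.4, 77.2, 29.2]
tool_rot: [3.141, -0.045, -0.013]
force: [-0.6, 0.2, -1.9]
grip_width: 0.9
grip_force: 0.0
```

Call:
{"name": "play_rows", "arguments": {"linear": [[0,-0.04,0],[0,-0.08,0],[0,-0.12,0],[0,-0.16,0],[0,-0.2,0]], "dr": [[0,0,0],[0,0,0],[0,0,0],[0,0,0],[0,0,0]], "fingers": [0,0,0,0,0]}}

```text
t: 7.43
position: [583.0, 102.4, 36.7]
tool_rot: [-3.141, 0.043, -0.005]
force: [-0.6, -1.6, 1.0]
grip_width: 0.7
grip_force: 0.9
```

Call:
{"name": "play_rows", "arguments": {"linear": [[0,-0.04,0],[0,-0.08,0],[0,-0.12,0],[0,-0.16,0],[0,-0.2,0]], "dr": [[0,0,0],[0,0,0],[0,0,0],[0,0,0],[0,0,0]], "fingers": [0,0,0,0,0]}}

```text
t: 7.85
position: [582.4, 126.0, 34.8]
tool_rot: [3.141, -0.044, -0.0]
force: [0.2, -2.2, 2.0]
grip_width: 0.2
grip_force: 0.8
```

Call:
{"name": "play_rows", "arguments": {"linear": [[0,-0.04,0],[0,-0.08,0],[0,-0.12,0],[0,-0.16,0],[0,-0.2,0]], "dr": [[0,0,0],[0,0,0],[0,0,0],[0,0,0],[0,0,0]], "fingers": [0,0,0,0,0]}}

```text
t: 8.27
position: [583.0, 150.0, 34.8]
tool_rot: [-3.141, 0.044, 0.0]
force: [-0.6, -1.3, 0.9]
grip_width: 0.6
grip_force: 0.8
```

```bash
python3 - <<'E'
from h import *
s=ctrl.state();print(s['position'],s['tool_rot'],s['t'],s['force'])
im=save('wrist','w3.png')
cv2.imwrite('pics/w3b.png',cv2.resize(im[:,:,::-1],(800,600),interpolation=cv2.INTER_CUBIC))
E
```

```text
[583.04328987 150.04454315  34.7559056 ] [-3.14127752e+00  4.43487223e-02  2.15676355e-04] 8.2667 [-0.61062786 -1.29881877  0.86409539]
```

View pics/w3b.png

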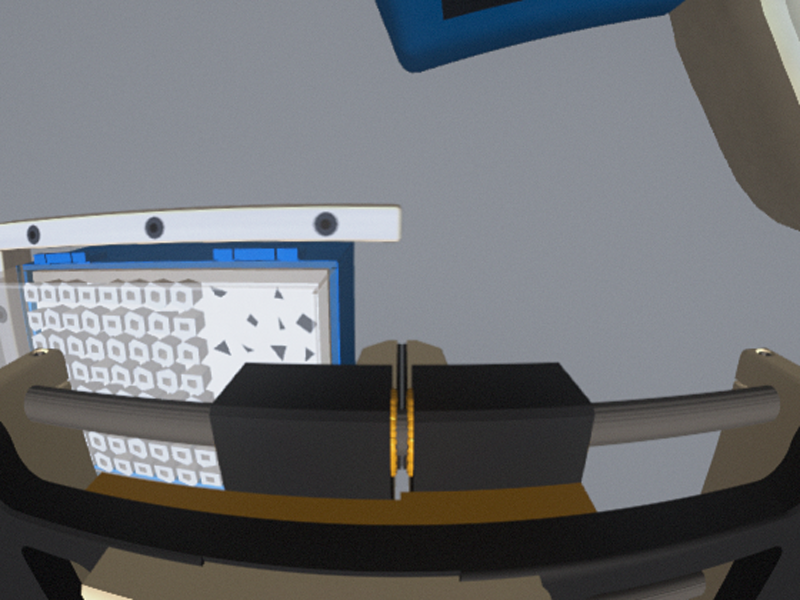

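The view shows the box sliding flush along the long bar; its -y end meets the finger at about (355,330).

Call:
{"name": "play_rows", "arguments": {"linear": [[0,-0.04,0],[0,-0.08,0],[0,-0.12,0],[0,-0.16,0],[0,-0.2,0]], "dr": [[0,0,0],[0,0,0],[0,0,0],[0,0,0],[0,0,0]], "fingers": [0,0,0,0,0]}}

```text
t: 8.73
position: [583.7, 174.1, 34.8]
tool_rot: [-3.141, 0.044, 0.0]
force: [0.5, -0.9, -1.4]
grip_width: 0.4
grip_force: 0.5
```

Call:
{"name": "play_rows", "arguments": {"linear": [[0,-0.03,0],[0,-0.05,0],[0,-0.07,0],[0,-0.09,0],[0,-0.09,0]], "dr": [[0,0,0],[0,0,0],[0,0,0],[0,0,0],[0,0,0]], "fingers": [0,0,0,0,0]}}

```text
t: 9.15
position: [584.0, 184.8, 34.8]
tool_rot: [-3.141, 0.044, 0.0]
force: [-0.3, -0.1, 1.1]
grip_width: 0.1
grip_force: 0.0
```

Call:
{"name": "play_rows", "arguments": {"linear": [[0,-0.01,0],[0,-0.02,0],[0,-0.03,0],[0,-0.03,0]], "dr": [[0,0,0],[0,0,0],[0,0,0],[0,0,0]], "fingers": [0,0,0,0]}}

```text
t: 9.48
position: [584.2, 188.1, 34.8]
tool_rot: [-3.141, 0.044, 0.0]
force: [-0.1, 0.7, -0.1]
grip_width: 0.1
grip_force: 0.1
```

Call:
{"name": "play_rows", "arguments": {"linear": [[0,-0.01,0],[0,-0.02,0],[0,-0.02,0]], "dr": [[0,0,0],[0,0,0],[0,0,0]], "fingers": [0,0,0]}}

```text
t: 9.73
position: [584.2, 190.6, 34.8]
tool_rot: [-3.141, 0.044, 0.0]
force: [-0.0, 0.3, 0.5]
grip_width: 0.4
grip_force: 0.2
```

Call:
{"name": "play_rows", "arguments": {"linear": [[0,-0.01,0],[0,-0.015,0],[0,-0.015,0]], "dr": [[0,0,0],[0,0,0],[0,0,0]], "fingers": [0,0,0]}}

```text
t: 9.98
position: [584.3, 192.3, 34.8]
tool_rot: [-3.141, 0.044, 0.0]
force: [-0.6, -0.0, 1.1]
grip_width: 0.2
grip_force: 0.1
```

Call:
{"name": "play_rows", "arguments": {"linear": [[0,-0.01,0],[0,-0.015,0],[0,-0.015,0]], "dr": [[0,0,0],[0,0,0],[0,0,0]], "fingers": [0,0,0]}}

```text
t: 10.23
position: [584.3, 194.1, 34.8]
tool_rot: [-3.141, 0.044, 0.0]
force: [-0.2, -0.6, 0.4]
grip_width: 0.2
grip_force: 0.2
```

Call:
{"name": "play_rows", "arguments": {"linear": [[0,-0.01,0],[0,-0.015,0],[0,-0.015,0]], "dr": [[0,0,0],[0,0,0],[0,0,0]], "fingers": [0,0,0]}}

```text
t: 10.48
position: [584.2, 194.5, 35.0]
tool_rot: [3.139, -0.045, -0.001]
force: [-2.1, -8.6, 3.2]
grip_width: 0.5
grip_force: 4.1
```

Call:
{"name": "play_rows", "arguments": {"linear": [[0,0.15,0],[0,0.3,0],[-0.2,0.3,-0.33],[-0.5,0.3,-0.66],[-0.7,0.3,-1]], "dr": [[0,0,0],[0,0,0],[0,0,0],[0,0,0],[0,0,0]], "fingers": [0,0,0,0,0.75]}}

```text
t: 10.9
position: [509.2, 161.3, 135.7]
tool_rot: [3.141, -0.046, -0.006]
force: [0.2, -0.2, 0.4]
grip_width: 3.5
grip_force: 0.0
```

Call:
{"name": "play_rows", "arguments": {"linear": [[0,-0.3,-0.3],[0,-0.6,-0.6],[0,-0.9,-0.9],[0,-0.9,-0.9]], "dr": [[0,0,0],[0,0,0],[0,0,0],[0,0,0]], "fingers": [0.75,0.75,0.75,0.75]}}

```text
t: 11.23
position: [514.8, 272.5, 248.7]
tool_rot: [-3.139, 0.043, -0.006]
force: [0.8, 0.1, -0.0]
grip_width: 29.3
grip_force: 0.0
```

```bash
python3 - <<'E'
from h import *
s=ctrl.state();print(s['position'],s['tool_rot'],s['t'],s['force'])
im=save('wrist','w4.png')
cv2.imwrite('pics/w4b.png',cv2.resize(im[:,:,::-1],(800,600),interpolation=cv2.INTER_CUBIC))
E
```

```text
[514.82838042 272.51005415 248.71094612] [-3.13853215  0.04292796 -0.00641113] 11.2333 [ 0.81352795  0.07045708 -0.03529981]
```

View pics/w4b.png

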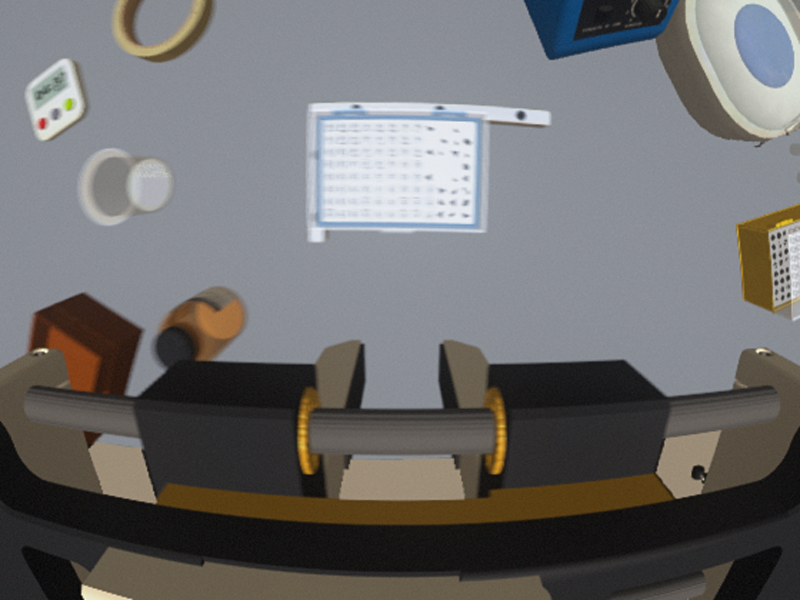

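The box sits in the corner against both bars, with its lid at about (307..490, 105..232), and the bystanders haven't moved. I'll do one light squaring press toward the long bar.

Call:
{"name": "play_rows", "arguments": {"linear": [[0,0,0.3],[0,0,0.6],[0,0,0.9],[0,0,0.9]], "dr": [[0,0,0],[0,0,0],[0,0,0],[0,0,0]], "fingers": [0.75,0.75,0.75,0.75]}}

```text
t: 11.62
position: [509.5, 267.8, 128.1]
tool_rot: [3.136, -0.044, -0.018]
force: [-2.4, -0.3, -2.0]
grip_width: 59.8
grip_force: 0.0
```

Call:
{"name": "play_rows", "arguments": {"linear": [[0,0,0.3],[0,0,0.6],[0,0,0.88],[0,0,0.88],[0,0,0.88]], "dr": [[0,0,0],[0,0,0],[0,0,0],[0,0,0],[0,0,0]], "fingers": [0.75,0.75,0.75,0.75,0.75]}}

```text
t: 12.03
position: [514.1, 269.6, 31.5]
tool_rot: [3.141, -0.044, -0.003]
force: [-0.9, -0.1, 0.3]
grip_width: 69.7
grip_force: 0.0
```

Call:
{"name": "play_rows", "arguments": {"linear": [[0.05,0,0],[0.1,0,0],[0.15,0,0],[0.19,0,0],[0.19,0,0]], "dr": [[0,0,0],[0,0,0],[0,0,0],[0,0,0],[0,0,0]], "fingers": [0.75,0.75,0.75,0.75,0.75]}}

```text
t: 12.45
position: [539.2, 269.3, 32.4]
tool_rot: [-3.14, 0.045, -0.004]
force: [-0.1, 0.9, -0.8]
grip_width: 69.6
grip_force: 0.0
```

Call:
{"name": "play_rows", "arguments": {"linear": [[0.015,0,0],[0.025,0,0],[0.025,0,0]], "dr": [[0,0,0],[0,0,0],[0,0,0]], "fingers": [0.75,0.75,0.75]}}

```text
t: 12.7
position: [540.2, 269.0, 30.9]
tool_rot: [3.141, -0.044, -0.0]
force: [-0.4, 0.0, -0.7]
grip_width: 69.7
grip_force: 0.0
```

Call:
{"name": "play_rows", "arguments": {"linear": [[0.01,0,0],[0.015,0,0],[0.015,0,0]], "dr": [[0,0,0],[0,0,0],[0,0,0]], "fingers": [0.75,0.75,0.75]}}

```text
t: 12.95
position: [541.9, 268.9, 30.8]
tool_rot: [3.141, -0.044, -0.001]
force: [0.3, 0.4, -0.5]
grip_width: 69.5
grip_force: 0.0
```

Call:
{"name": "play_rows", "arguments": {"linear": [[0.01,0,0],[0.018,0,0],[0.018,0,0]], "dr": [[0,0,0],[0,0,0],[0,0,0]], "fingers": [0.75,0.75,0.75]}}

```text
t: 13.2
position: [544.0, 268.9, 30.8]
tool_rot: [3.141, -0.044, -0.001]
force: [-1.0, -1.0, 0.5]
grip_width: 69.6
grip_force: 0.7
```

Call:
{"name": "play_rows", "arguments": {"linear": [[0.01,0,0],[0.01,0,0]], "dr": [[0,0,0],[0,0,0]], "fingers": [0.75,0.75]}}

```text
t: 13.37
position: [544.1, 268.9, 30.9]
tool_rot: [3.141, -0.045, -0.004]
force: [-8.0, -0.4, 6.3]
grip_width: 69.3
grip_force: 4.4
```

Call:
{"name": "play_rows", "arguments": {"linear": [[-0.15,0,0],[-0.3,0,0],[-0.3,0,-0.33],[-0.3,0,-0.66],[-0.3,0,-1]], "dr": [[0,0,0],[0,0,0],[0,0,0],[0,0,0],[0,0,0]], "fingers": [0.75,0.75,0.75,0.75,0.75]}}

```text
t: 13.78
position: [508.2, 269.6, 151.3]
tool_rot: [3.14, -0.044, -0.003]
force: [1.6, 0.4, 0.7]
grip_width: 70.0
grip_force: 0.0
```

Call:
{"name": "play_rows", "arguments": {"linear": [[0,0,-0.33],[0,0,-0.66],[0,0,-1],[0,0,-1],[0,0,-1]], "dr": [[0,0,0],[0,0,0],[0,0,0],[0,0,0],[0,0,0]], "fingers": [0.75,0.75,0.75,0.75,0.75]}}

```text
t: 14.2
position: [511.3, 270.7, 275.2]
tool_rot: [-3.138, 0.044, -0.011]
force: [0.5, -0.1, -0.8]
grip_width: 69.8
grip_force: 0.0
```

Call:
{"name": "play_rows", "arguments": {"linear": [[0,0,0],[0,0,0],[0,0,0]], "dr": [[0,0,0],[0,0,0],[0,0,0]], "fingers": [0.75,0.75,0.75]}}

```text
t: 14.45
position: [508.5, 269.5, 268.6]
tool_rot: [3.14, -0.044, -0.005]
force: [-0.3, 0.6, -1.0]
grip_width: 69.8
grip_force: 0.0
```

```bash
python3 - <<'E'
from h import *
s=ctrl.state();print(s['position'],s['tool_rot'],s['t'],s['force'])
im=save('wrist','w5.png')
cv2.imwrite('pics/w5b.png',cv2.resize(im[60:180,190:400,::-1],(800,457),interpolation=cv2.INTER_CUBIC))
E
```

```text
[508.493419   269.5359542  268.59140237] [ 3.13981195 -0.04418077 -0.00534084] 14.45 [-0.27191343  0.61564089 -1.03768049]
```

View pics/w5b.png

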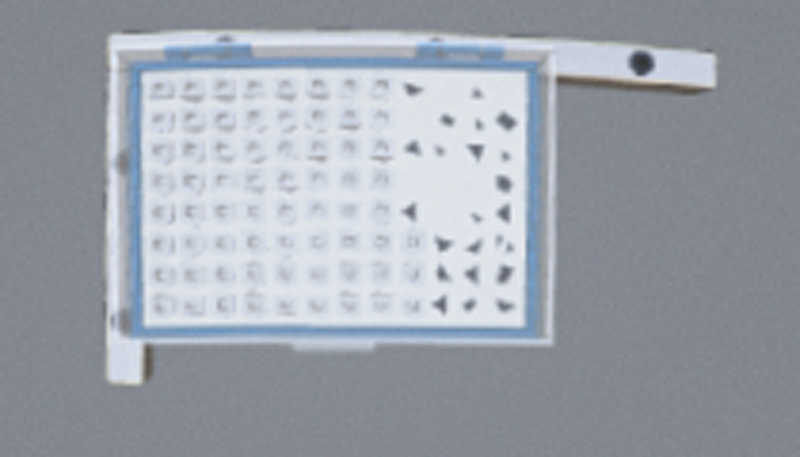

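The box appears square and flush, with lid corners in the crop at about (112,51), (553,48), (553,344) and (112,340). I'll do a numeric check.

```bash
python3 - <<'E'
from h import *
k=210/800
q=np.array([w('wrist',190+a*k,60+b*k,82) for a,b in ((112,51),(553,48),(553,344),(112,340))])
o=np.array([w('wrist',190+a*k,60+b*k,22) for a,b in ((107,35),(715,53),(714,87),(106,382),(143,382))])
print(q.tolist(),q.mean(0),[np.arctan2(-(a-b)[0],(a-b)[1]) for a,b in((q[0],q[1]),(q[3],q[2]))]);print(o.tolist(),np.arctan2(-(o[0]-o[1])[0],(o[0]-o[1])[1]))
E
```

```text
[[634.9, 327.6], [632.1, 211.5], [552.6, 213.1], [557.1, 330.5]] [594.175 270.675] [np.float64(-0.02411246622457361), np.float64(-0.038311738505692854)]
[[650.9, 340.0], [642.5, 148.4], [631.3, 149.1], [540.2, 344.6], [539.7, 332.7]] -0.043813279865611475
```

```bash
python3 -c "
from station import job
print(job.finish_job())"
```

```text
the job is handed in; nothing more can be done
None
```

I pushed the blue tip box flush into the corner of the stop and handed the job in with the hand clear. By my last measurement its centre was about 2 mm from the seat point and it was square to the bars within about 0.01 rad, and I never went near the yellow box, bottle or beaker; the hand-in gave no verdict.

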